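Count along the rack and put the call puck in the third bay

TASK

Counting from the rack's end with the tall post, run a fingertip along the back rail so that it bends over the first spring tab and then the second, and stop at the rail behind the third bay, without bending the third tab. Then push the loose call puck along the counter into that third bay until it is fully home against the back rail, and take the hand away; do not lift or tip the puck, and leave the other pucks and things on the counter where they are.

Things in the scene. Friction and masses are not known exactly. Their poses are not given: they have to be found in the camera images.
- rack: Light-wood rack fixed to the counter: four open-fronted bays, no floor. Origin on the counter, middle of its front line; +x into the bays, +y to its left end seen from the robot. Five dividers 8 mm thick, 30 mm high, from x = 0 back to the rail, centred at y = -144, -72, 0, 72, 144 mm; between them gaps 64 mm wide centred at y = 108, 36, -36, -108 mm.
- rail_mid (a point): Middle of the top of the rack's back rail (rack x = 68, y = 0 mm). The rail is 30 mm high, 296 mm long along the rack's y and fills x = 60 to 76 mm; its front face (x = 60 mm) is the stop of every bay. Three spring tabs stand on it, one behind each inner divider.
- post_tall: Tall turned wooden post, 85 mm high, at most 20 mm thick, fixed just outside one end of the rack (at y about +159 or -159 mm, x about 30 mm in the rack's frame). It marks the end from which the bays are counted. Origin at the centre of its foot.
- post_short: Short wooden post of the same make, 40 mm high, at most 20 mm thick, just outside the other end of the rack. Origin at the centre of its foot.
- puck: The loose table-call puck to put away: flat black disc, 56 mm in diameter, 22 mm high (top edge bevelled over the last 4 mm), about 80 g, lying alone between the robot and the rack. Origin at the centre of its underside. It slides when pushed. Fully home, its centre is at x = 32 mm in the rack's frame, its near edge 4 mm inside the dividers' front ends.
- puck_left: Same kind of puck, already home in the leftmost bay; leave it alone. Origin at the centre of its underside.
- puck_right: Same kind of puck, already home in the rightmost bay; leave it alone. Origin at the centre of its underside.
- tab_left (a joint): Lean of the left spring tab on the back rail (rack x = 68, y = 72 mm): steel leaf 18 mm along x, 3 mm thick with a 6 mm bead on top, 26 mm high, hinged 32 mm above the counter. 0 = upright, positive = leaning to the rack's -y end, limits +-1.4 rad. A soft spring (0.025 N m/rad, about 1 N at the top) lets a passing fingertip bend it over and stands it up again.
- tab_left_top (a point): Top of the left spring tab, 58 mm above the counter when upright.
- tab_middle (a joint): Lean of the middle spring tab on the back rail (rack x = 68, y = 0 mm): steel leaf 18 mm along x, 3 mm thick with a 6 mm bead on top, 26 mm high, hinged 32 mm above the counter. 0 = upright, positive = leaning to the rack's -y end, limits +-1.4 rad. A soft spring (0.025 N m/rad, about 1 N at the top) lets a passing fingertip bend it over and stands it up again.
- tab_middle_top (a point): Top of the middle spring tab, 58 mm above the counter when upright.
- tab_right (a joint): Lean of the right spring tab on the back rail (rack x = 68, y = -72 mm): steel leaf 18 mm along x, 3 mm thick with a 6 mm bead on top, 26 mm high, hinged 32 mm above the counter. 0 = upright, positive = leaning to the rack's -y end, limits +-1.4 rad. A soft spring (0.025 N m/rad, about 1 N at the top) lets a passing fingertip bend it over and stands it up again.
- tab_right_top (a point): Top of the right spring tab, 58 mm above the counter when upright.
- card_reader: black card payment reader lying flat, 140 x 72 x 30 mm; a bystander. Origin at the centre of its underside.
- mug: white mug, 80 mm across, 90 mm high, handle on its own +y side; a bystander. Origin at the centre of its underside.
- sanitiser: clear hand-sanitiser bottle, 56 mm across, 150 mm high; a bystander. Origin at the centre of its underside.
- bell: domed steel counter bell, 84 mm across, 56 mm high; a bystander. Origin at the centre of its underside.
- stapler: grey stapler, 130 x 34 x about 55 mm high; a bystander. Origin at the centre of its underside.
- coin_tray: shallow black coin tray, 100 x 140 x 22 mm; a bystander. Origin at the centre of its underside.

How it is judged:
By the outcome, as a careful person would: the job done as asked, in the order asked, and still so for the second after the job is handed in, with the robot touching nothing.
It also fails if it takes over 61 s, if anything falls off the work surface, if the arm or the gripper's body presses on something with over 40 N, if the wrist force passes 120 N, or if a joint passes its speed limit or range.

ROBOT

A 7-joint arm with a two-finger parallel gripper is mounted at the origin on the work surface. World frame = base frame: x ahead of the robot, y to its left, z up, the work surface at z = 0. Lengths are in m, angles in rad, forces in N, time in s.
With the tool pointing down it reaches from about 0.4 to 0.85 m from the base axis. Payload 10.4 kg.
Tool frame: the origin (TCP) lies on the centre line of the jaws, within the pads' length; the fingertips stand r.tip_extent ahead of it and the grasp point (between the pads) lies 3 mm ahead of it (r.tip_extent is the distance from the TCP to the fingertips, in m); z points along the fingers, y is the direction in which the jaws open and shut (so a half turn about z gives the same grasp; the last joint's range is limited). The gripper opens to 87 mm and grips with 3 to 60 N. Pads are 19 mm wide; open, the fingers measure 117 mm over their backs; the gripper's body (75 mm by 190 mm) begins 51 mm behind the grasp point.
Start: joints at [1.319, 0.332, -0.065, 1.46, 0.022, 1.35, -0.088], TCP at [0.142, -0.609, 0.245] pointing down, gripper open.
Joint ranges: [-2.6, 2.6], [-0.5, 2.12], [-1.47, 1.34], [0.16, 2.42], [-1.27, 4.41], [0.06, 2.06], [-2.6, 2.6]. Speed limits (rad/s): [2.22, 2.22, 2.79, 2.79, 3.14, 3.14, 3.14].

INTERFACE

Orientations are given as a unit quaternion [x, y, z, w].
In Python, from bench import r gives the robot as it stands. The module is installed in compiled form; this text tells all that it offers.
- The arm moves only by the shell command python3 -m jog 'ROWS' [FORCE]. ROWS is JSON, a list of rows, each a list of 5 numbers: the shift along the tool's x, y, z in cm, then the turn about the tool's z in rad, then the closure, from 0 (fully open) to 1 (shut). A call has exactly 10 rows; each row shifts and turns the pose as measured when the row begins, along the tool's axes as they then stand; what a row does not reach is not made up. A row lasts 1/10 s, in which the tool goes at most 50 mm and 8.59 degrees, less where a joint would pass 70% of its speed; a pose out of reach is approached as far as the arm can. A call with a gripper value outside its range is refused whole. The fingers move at their own pace and stop on an object; FORCE is the grip in N (left out, the last holds). Time passes only in rows, so rows that do not move let the fingers close, or fill a call up. It gives the time, the measured TCP pose, the force and the opening at its end, in the units of the state.
- r.read_state(): the state, without advancing time (a new reading comes with each control period).
- r.camera(name): name is "scene" or "top"; returns a dict with "pixels" (480x640x3 uint8, red, green, blue), "fx", "fy", "cx", "cy" (pixels), "k1" (the pictures are not rectified: a ray, as slopes to the right and down, at radius r is drawn at 1 + k1 r^2 times it, then the intrinsics apply), "camera_from_world" (4x4, takes a point from world to camera coordinates). Camera axes: x right, y up, looking along -z (the intrinsics and any distortion apply to the point x, -y, -z); pixel columns grow to the right and rows downward; lengths in m; the calibration is good to about 2 mm. A picture is of the moment at which its call begins. There is no depth.
- r.close_job(): hands the job in, once; it reports no verdict.
The state is a dict: "time": time; "joint_positions": joint angles; "joint_vel": joint speeds; "joint_torque": joint torques, N m; "ee_pos": TCP position; "eef_rot": TCP orientation; "ft_force": force on the tool from outside, world axes, zero at the start; "torque": the same for the moment, N m; "width": finger opening in m.
Only numpy, scipy, OpenCV 4.12 (cv2) and the standard library are available. Lean on these libraries where they do the work, as an engineer would, in place of code of your own. Each camera call takes 0.05 s, during which the arm holds its last target. There are 200 camera calls.

## Working session

There is one attempt and no reset: what is moved stays moved. The work goes in short steps, Python scripts to look and compute and a shell command to move; the robot and the scene stay as the last step left them, time stands still between calls to the robot, and variables do not carry over. Pictures are saved under pics/ and viewed, about 8 in all and at most 12, crops included, and the job is handed in when it is done.

```bash
mkdir -p pics
cat > h.py <<'E'
import numpy as np, cv2
from bench import r
def snap(n,f):
    c=r.camera(n); cv2.imwrite('pics/'+f,c['pixels'][:,:,::-1]); 
    np.savez('pics/'+f+'.npz',**{k:c[k] for k in('fx','fy','cx','cy','k1','camera_from_world')}); return c
def load(f): return np.load('pics/'+f+'.npz')
def proj(c,P):
    P=np.atleast_2d(P);M=np.array(c['camera_from_world']);q=P@M[:3,:3].T+M[:3,3]
    s=np.c_[q[:,0],-q[:,1]]/-q[:,2:];s=s*(1+c['k1']*(s**2).sum(1,keepdims=True))
    return s*[c['fx'],c['fy']]+[c['cx'],c['cy']]
def unproj(c,uv,z):
    uv=np.atleast_2d(uv).astype(float);d=(uv-[c['cx'],c['cy']])/[c['fx'],c['fy']];s=d.copy()
    for _ in range(30): s=d/(1+c['k1']*(s**2).sum(1,keepdims=True))
    M=np.array(c['camera_from_world']);R=M[:3,:3];o=-R.T@M[:3,3]
    D=np.c_[s[:,0],-s[:,1],-np.ones(len(s))]@R
    return o+D*((z-o[2])/D[:,2:])
E
python3 - <<'E'
from h import *
for n in('top','scene'):
    c=snap(n,n+'0.png'); M=np.array(c['camera_from_world']);print(n,c['fx'],c['k1'],-M[:3,:3].T@M[:3,3])
print(r.read_state(),r.tip_extent)
E
```

```text
top 480.90375508446283 -0.06931424575097742 [ 0.40450166 -0.00400381  1.05387058]
scene 564.0836696272628 -0.1346143111003584 [1.19889466 0.616722   0.91541054]
{'time': 0.1, 'joint_positions': array([ 1.3193777 ,  0.33282797, -0.06470217,  1.4608449 ,  0.02161559,
        1.34987847, -0.08848253]), 'joint_vel': array([-1.41416530e-04, -3.18827914e-04, -9.05052666e-04, -4.20620575e-03,
       -1.15098832e-03,  5.48569084e-04, -9.14414443e-05]), 'joint_torque': array([ 2.09703496e-03, -6.24549580e+01,  2.48113886e-02, -3.90720856e+01,
       -6.14959211e-02,  3.64601263e-02,  3.94722360e-05]), 'ee_pos': array([ 0.14169234, -0.60841167,  0.24382737]), 'eef_rot': array([ 9.93459801e-01,  1.14180673e-01, -1.06620814e-04, -6.22279372e-04]), 'ft_force': array([ 0.6176283, -0.3414983, -0.4597459]), 'torque': array([-0.04895486, -0.040239  , -0.05433782]), 'width': 0.08696815717576623} 0.022
```

View pics/top0.png

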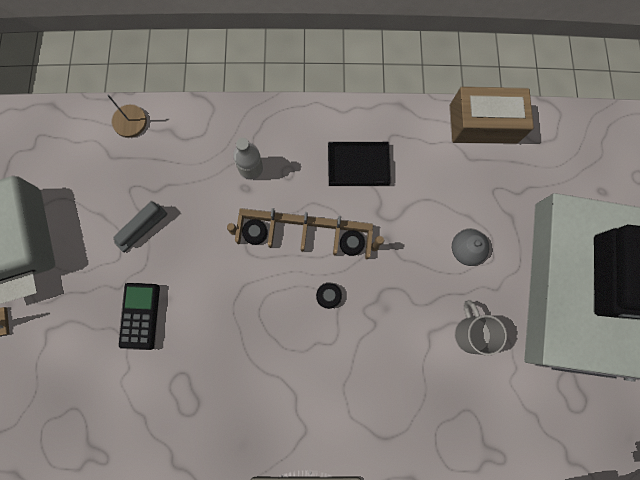

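View pics/scene0.png

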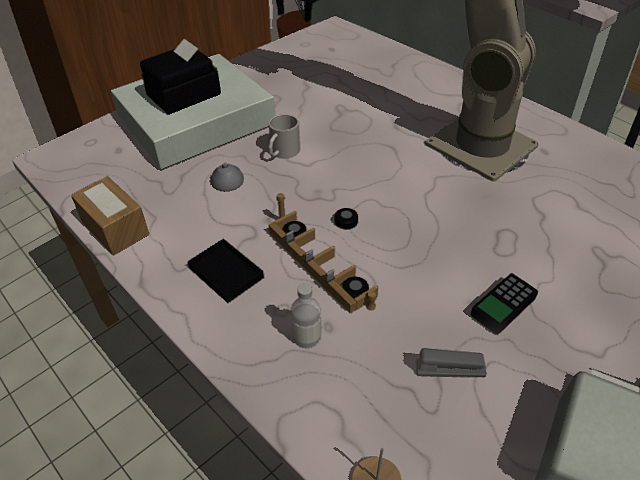

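The tall post is at the rack's right (-y) end: it is at (378,240) in top and (281,205) in scene. So the third bay is at rack y=+36, and the sweep goes +y over tab_right and then tab_middle. The puck is at about (329,295) in top. I'll crop both views for precise points.

Run:
```python
import cv2
a=cv2.imread('pics/top0.png')[195:315,220:400]; a=cv2.resize(a,None,fx=4.4,fy=4.4,interpolation=cv2.INTER_CUBIC); cv2.imwrite('pics/topc.png',a)
a=cv2.imread('pics/scene0.png')[180:320,255:390]; a=cv2.resize(a,None,fx=4.2,fy=4.2,interpolation=cv2.INTER_CUBIC); cv2.imwrite('pics/scenec.png',a)
```

```text
(no output)
```

View pics/topc.png

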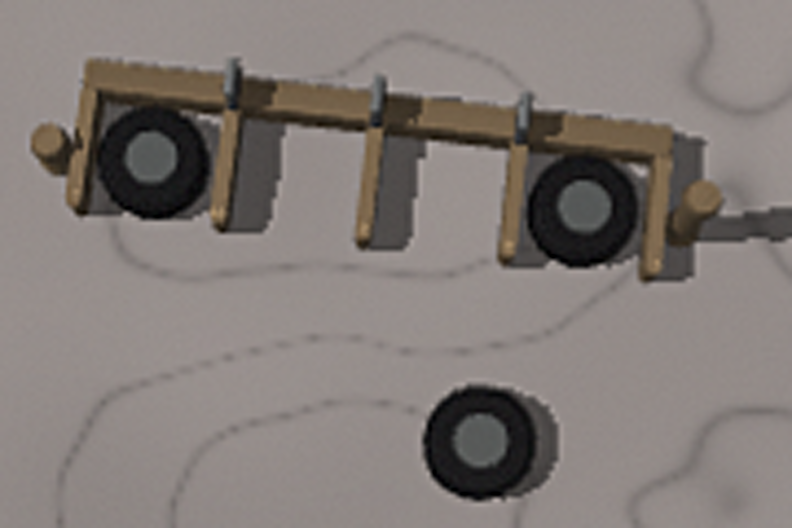

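View pics/scenec.png

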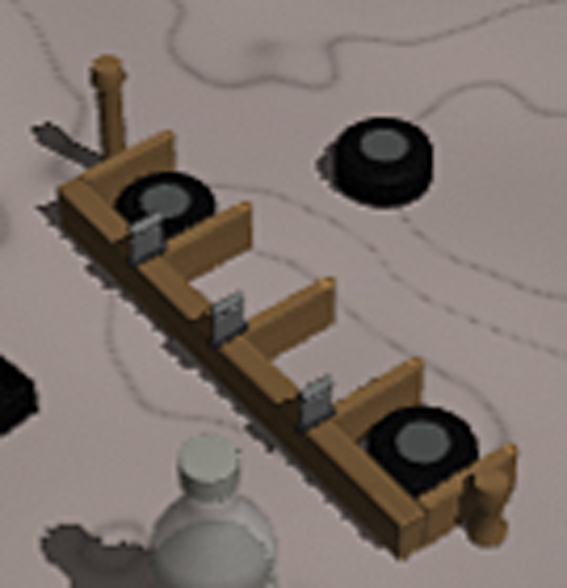

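```bash
cat > fit.py <<'E'
from h import *
from scipy.optimize import least_squares
T,S=load('top0.png'),load('scene0.png')
ft=lambda p:(np.array(p,float)+.5)/4.4-.5+[220,195]
fs=lambda p:(np.array(p,float)+.5)/4.2-.5+[255,180]
fr=[[0,y,30] for y in(144,72,0,-72,-144)]
mt=np.array(fr+[[76,148,30],[76,-148,30]])/1e3; pt=ft([(77,210),(219,227),(362,244),(507,260),(650,276),(88,60),(672,127)])
ms=np.array(fr+[[76,148,30],[76,-148,30]]+[[68,y,58] for y in(72,0,-72)])/1e3
ps=fs([(515,448),(421,362),(333,282),(250,205),(174,133),(402,522),(62,188),(318,378),(230,295),(147,217)])
def W(q,m): c,s=np.cos(q[2]),np.sin(q[2]); return np.c_[q[0]+c*m[:,0]-s*m[:,1],q[1]+s*m[:,0]+c*m[:,1],m[:,2]]
f1=lambda q:(proj(T,W(q,mt))-pt).ravel(); f2=lambda q:(proj(S,W(q,ms))-ps).ravel()
for f in(f1,f2,lambda q:np.r_[f1(q),f2(q)]):
    s=least_squares(f,[.55,0,-.1]); print(s.x.round(4),'res',np.abs(s.fun).max().round(2),s.fun.round(1).tolist()); q=s.x
pk=[unproj(T,ft((480,440)),.022)[0],unproj(S,fs((384,146)),.022)[0]]; print('puck',np.round(pk,4))
p=np.mean(pk,0)
names={'bay3 home':[32,36],'bay3 mouth':[-40,36],'tabR':[68,-72],'tabM':[68,0],'tabL':[68,72],'start sweep':[68,-112],'stop':[68,36]}
for n,m in names.items(): print(n,W(q,np.array([[*m,0]])/1e3)[0,:2].round(4))
c,s_=np.cos(q[2]),np.sin(q[2]);d=p[:2]-q[:2];print('puck in rack',c*d[0]+s_*d[1],-s_*d[0]+c*d[1])
for n,u,z in(('postT',(702,195),.085),('postS',(48,142),.04)): print(n,unproj(T,ft(u),z)[0].round(3))
E
python3 fit.py
```

```text
[ 0.5861  0.0096 -0.1121] res 1.09 [-1.1, -0.0, -0.5, -0.1, 0.1, -0.2, 0.2, -0.1, 0.8, 0.1, -0.4, 0.1, 0.8, 0.1]
[ 0.5882  0.0103 -0.1212] res 1.37 [0.4, -0.6, 0.5, -0.7, 0.5, -0.9, 0.7, -0.7, 0.4, -0.5, -0.2, 0.9, -1.2, -0.7, -0.4, 1.4, -0.4, 0.9, -0.2, 0.5]
[ 0.5872  0.0097 -0.1169] res 1.31 [-1.1, -0.9, -0.5, -0.8, 0.0, -0.7, 0.1, -0.4, 0.7, -0.1, -0.3, -0.6, 0.9, -0.0, 0.8, -1.2, 0.7, -1.2, 0.7, -1.3, 0.7, -1.0, 0.3, -0.7, 0.3, 0.4, -1.1, -0.9, -0.0, 1.0, -0.1, 0.6, -0.0, 0.3]
puck [[ 0.4903 -0.0482  0.022 ]
 [ 0.4911 -0.0486  0.022 ]]
bay3 home [0.6232 0.0418]
bay3 mouth [0.5517 0.0502]
tabR [ 0.6464 -0.0697]
tabM [0.6548 0.0018]
tabL [0.6632 0.0733]
start sweep [ 0.6417 -0.1094]
stop [0.659  0.0376]
puck in rack -0.08910199861013994 -0.06898505453046447
postT [ 0.6   -0.15   0.085]
postS [0.634 0.164 0.04 ]
```

```bash
cat >> fit.py <<'E'
def R(p): d=np.array(p[:2])-q[:2]; return np.round([c*d[0]+s_*d[1],-s_*d[0]+c*d[1]],4)
B=unproj(T,(243,145),.15)[0];print('sanit cap top',B,R(B)); B=unproj(S,(305,287),.15)[0];print(B,R(B)); B=unproj(S,(307,335),.0)[0];print('base',B,R(B))
print('puck L/R',R(unproj(T,ft((152,157)),.022)[0]),R(unproj(T,ft((585,206)),.022)[0]))
E
python3 fit.py|tail -4
```

```text
sanit cap top [0.77696914 0.12710215 0.15      ] [0.1748 0.1387]
[0.77973879 0.1278087  0.15      ] [0.1774 0.1397]
base [0.77873741 0.12508944 0.        ] [0.1768 0.1369]
puck L/R [0.031  0.1095] [ 0.0322 -0.1077]
```

```bash
python3 -m jog '[[0,0,-1,0.15,1],[0,0,0,0.15,1],[0,0,0,0.05,1],[0,0,0,0,1],[0,0,0,0,1],[0,0,0,0,1],[0,0,0,0,1],[0,0,0,0,1],[0,0,0,0,1],[0,0,0,0,1]]' 20
```

```text
time: 1.1
ee_pos: [0.1412, -0.6072, 0.2512]
eef_rot: [0.998, -0.064, -0.001, -0.003]
ft_force: [-0.9, 0.3, -0.1]
width: 0.0146
```

```bash
python3 -m jog '[[0,0,-2,-0.15,1],[0,0,-2,-0.15,1],[0,0,-2,-0.15,1],[0,0,-2,-0.15,1],[0,0,-1,-0.15,1],[0,0,-1,-0.15,1],[0,0,0,-0.15,1],[0,0,0,-0.15,1],[0,0,0,-0.15,1],[0,0,0,-0.15,1]]'; python3 -c "
from bench import r;print(r.read_state()['joint_positions'])"
```

```text
time: 2.1
ee_pos: [0.1413, -0.6076, 0.3557]
eef_rot: [0.772, 0.636, 0.001, -0.003]
ft_force: [-0.4, 0.7, -0.0]
width: 0.0004
[ 1.41713543  0.31397721 -0.19904083  1.25828387  0.06090172  1.58181471
  1.03501936]
```

```bash
python3 -m jog '[[4.5,0,0,-0.075,1],[4.5,0,0,0,1],[4.5,0,0,0,1],[3.2,2.8,0,0,1],[3.2,2.8,0,0,1],[3.2,2.8,0,0,1],[3.2,2.8,0,0,1],[3.2,2.8,0,0,1],[3.2,2.8,0,0,1],[3.2,2.8,0,0,1]]'
```

```text
time: 3.1
ee_pos: [0.3821, -0.2647, 0.3555]
eef_rot: [0.748, 0.663, 0.0, -0.003]
ft_force: [-0.5, -0.5, -0.7]
width: 0.0006
```

```bash
python3 -m jog '[[2.7,3.4,0,0,1],[2.7,3.4,0,0,1],[2.7,3.4,0,0,1],[2.7,3.4,0,0,1],[2.7,3.4,1,0,1],[2.7,3.4,2,0,1],[2.7,3.4,2,0,1],[0,0,3,0,1],[0,0,3,0,1],[0,0,0,0,1]]'
```

```text
time: 4.1
ee_pos: [0.6549, -0.0911, 0.2421]
eef_rot: [0.747, 0.665, 0.002, -0.001]
ft_force: [-0.3, 0.4, 0.2]
width: 0.0003
```

```bash
cat > rk.py <<'E'
from h import *
import sys
q=np.array([.5872,.0097,-.1169]) # rack pose
def now(*tg):
    s=r.read_state();x,y,z,w=s['eef_rot'];yaw=2*np.arctan2(y,x);p=np.array(s['ee_pos']);c,d=np.cos(q[2]),np.sin(q[2])
    R=np.array([[c,-d],[d,c]]);print('t',round(s['time'],2),'rack mm',(R.T@(p[:2]-q[:2])*1e3).round(1),'tip z',round((p[2]-.022)*1e3,1),'rack yaw deg',np.degrees(yaw-q[2]).round(1),'F',np.round(s['ft_force'],1))
    A=np.array([[np.cos(yaw),np.sin(yaw)],[np.sin(yaw),-np.cos(yaw)]])
    for t in tg: print('to',t,'tool cm',(A@(q[:2]+R@(np.array(t)/1e3)-p[:2])*100).round(2))
if __name__=='__main__': now(*[tuple(map(float,a.split(','))) for a in sys.argv[1:]])
E
python3 rk.py 68,-105 68,38
```

```text
t 4.1 rack mm [ 79.  -92.3] tip z 220.1 rack yaw deg 90.1 F [-0.3  0.4  0.2]
to (68.0, -105.0) tool cm [-1.27 -1.1 ]
to (68.0, 38.0) tool cm [13.03 -1.08]
```

```bash
python3 -m jog '[[-1.3,-1.1,0,0,1],[0,0,3,0,1],[0,0,3,0,1],[0,0,3,0,1],[0,0,3,0,1],[0,0,2,0,1],[0,0,0,0,1],[0,0,0,0,1],[0,0,0,0,1],[0,0,0,0,1]]'; python3 rk.py 68,-105 68,38
python3 - <<'E'
from h import *
c=snap('scene','s1.png');a=cv2.imread('pics/s1.png')[130:330,220:420];cv2.imwrite('pics/s1c.png',cv2.resize(a,None,fx=3,fy=3,interpolation=cv2.INTER_CUBIC))
E
```

```text
time: 5.1
ee_pos: [0.6488, -0.1086, 0.1162]
eef_rot: [0.749, 0.662, 0.006, 0.007]
ft_force: [-0.1, 0.7, 0.6]
width: 0.0005
t 5.1 rack mm [  75.  -110.3] tip z 94.2 rack yaw deg 89.7 F [-0.1  0.7  0.6]
to (68.0, -105.0) tool cm [ 0.53 -0.7 ]
to (68.0, 38.0) tool cm [14.82 -0.78]
```

View pics/s1c.png

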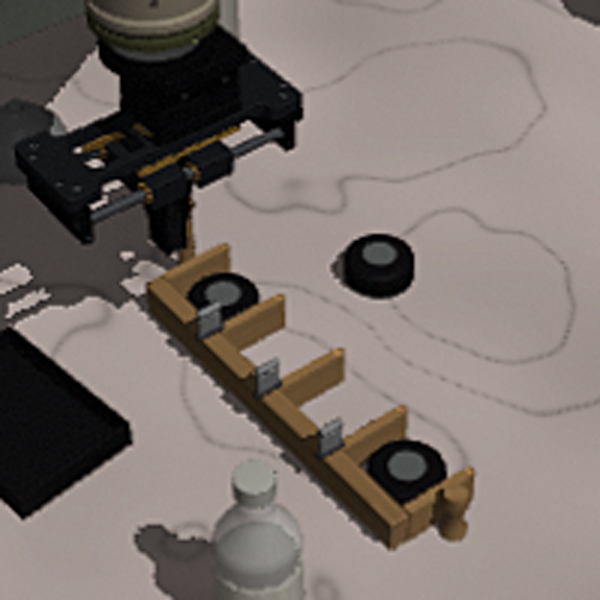

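The fingertip (crop 172,250) hangs above the rail's right end. All three tabs are upright, and the hand is clear of the bottle and the post. I'll descend.

```bash
python3 -m jog '[[0.5,-0.7,0,0,1],[0,0,0,0,1],[0,0,1.2,0,1],[0,0,1.2,0,1],[0,0,1.2,0,1],[0,0,0.6,0,1],[0,0,0,0,1],[0,0,0,0,1],[0,0,0,0,1],[0,0,0,0,1]]'; python3 rk.py 68,-105 68,38
```

```text
time: 6.15
ee_pos: [0.6428, -0.1021, 0.0707]
eef_rot: [0.749, 0.663, 0.006, 0.007]
ft_force: [-0.5, -0.3, 0.9]
width: 0.0006
t 6.15 rack mm [  68.3 -104.6] tip z 48.7 rack yaw deg 89.7 F [-0.5 -0.3  0.9]
to (68.0, -105.0) tool cm [-0.04 -0.03]
to (68.0, 38.0) tool cm [14.26 -0.11]
```

```bash
python3 -m jog '[[0,0,0.3,0,1],[1,0,0,0,1],[1,0,0,0,1],[1,0,0,0,1],[1,0,0,0,1],[1,0,0,0,1],[1,0,0,0,1],[1,0,0,0,1],[0.5,0,0,0,1],[0,0,0,0,1]]'; python3 rk.py 68,38;  python3 - <<'E'
from h import *
c=snap('scene','s2.png');a=cv2.imread('pics/s2.png')[130:330,220:420];cv2.imwrite('pics/s2c.png',cv2.resize(a,None,fx=3,fy=3,interpolation=cv2.INTER_CUBIC))
E
```

```text
time: 7.15
ee_pos: [0.6534, -0.0187, 0.0688]
eef_rot: [0.748, 0.663, 0.007, 0.008]
ft_force: [-0.1, -0.1, -0.2]
width: 0.0005
t 7.15 rack mm [ 69.1 -20.5] tip z 46.8 rack yaw deg 89.8 F [-0.1 -0.1 -0.2]
to (68.0, 38.0) tool cm [ 5.85 -0.13]
```

View pics/s2c.png

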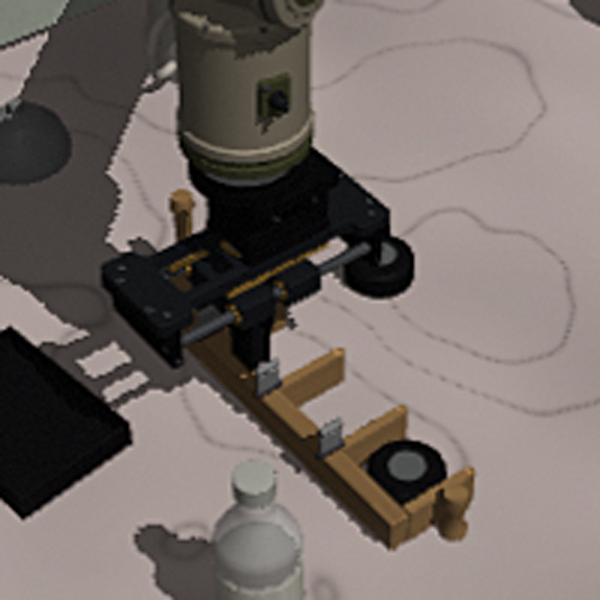

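The fingertip is past the first tab, with its front edge just before the middle tab (crop 265,375). The third tab is upright.

```bash
python3 -m jog '[[1,-0.1,0,0,1],[1,0,0,0,1],[1,0,0,0,1],[1,0,0,0,1],[0.7,0,0,0,1],[0.4,0,0,0,1],[0,0,0,0,1],[0,0,0,0,1],[0,0,0,0,1],[0,0,0,0,1]]'; python3 rk.py 68,38;  python3 - <<'E'
from h import *
c=snap('scene','s3.png');a=cv2.imread('pics/s3.png')[130:330,220:420];cv2.imwrite('pics/s3c.png',cv2.resize(a,None,fx=3,fy=3,interpolation=cv2.INTER_CUBIC))
E
```

```text
time: 8.2
ee_pos: [0.659, 0.0344, 0.0684]
eef_rot: [0.749, 0.663, 0.007, 0.008]
ft_force: [-1.2, 0.2, -0.4]
width: 0.0004
t 8.2 rack mm [68.4 32.9] tip z 46.4 rack yaw deg 89.7 F [-1.2  0.2 -0.4]
to (68.0, 38.0) tool cm [ 0.51 -0.05]
```

View pics/s3c.png

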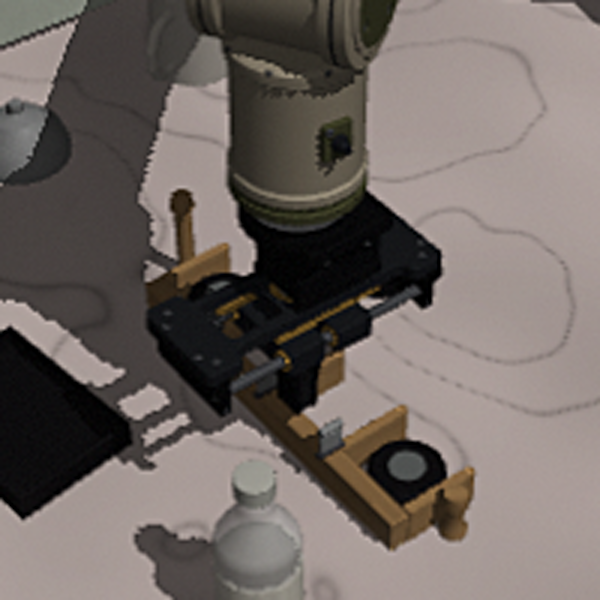

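The finger now stands on the rail behind bay 3. The middle tab has sprung back upright (crop 262,380) and the third tab is untouched (330,435). I'll lift off, turn, and set the two-finger pushing gap.

```bash
python3 -m jog '[[0.3,0,0,0,1],[0,0,0,0,1],[0,0,-2,0,1],[0,0,-2,0,1],[0,0,-2,0,1],[0,0,-1,0.13,0.77],[0,0,0,0.13,0.77],[0,0,0,0.13,0.77],[0,0,0,0,0.77],[0,0,0,0,0.77]]'; python3 rk.py -112,-124
```

```text
time: 9.25
ee_pos: [0.6576, 0.0371, 0.141]
eef_rot: [0.866, 0.5, 0.008, 0.006]
ft_force: [0.6, 0.2, 0.4]
width: 0.0195
t 9.25 rack mm [66.7 35.4] tip z 119.0 rack yaw deg 66.7 F [0.6 0.2 0.4]
to (-112.0, -124.0) tool cm [-21.71 -10.12]
```

```bash
python3 -m jog '[[-2.6,-1.2,0,0,0.77],[-2.6,-1.2,0,0,0.77],[-2.6,-1.2,0,0,0.77],[-2.6,-1.2,0,0,0.77],[-2.6,-1.2,0,0,0.77],[-2.6,-1.2,0,0,0.77],[-2.6,-1.2,0,0,0.77],[-1.3,-0.6,0,0,0.77],[0,0,0,0,0.77],[0,0,0,0,0.77]]'; python3 rk.py -112,-124
```

```text
time: 10.25
ee_pos: [0.4759, -0.0926, 0.135]
eef_rot: [0.856, 0.516, 0.006, 0.006]
ft_force: [1.8, -0.7, 0.1]
width: 0.02
t 10.25 rack mm [ -98.6 -114.6] tip z 113.0 rack yaw deg 68.8 F [ 1.8 -0.7  0.1]
to (-112.0, -124.0) tool cm [-1.36 -0.91]
```

```bash
python3 -m jog '[[-1.4,-0.9,0,0.02,0.77],[0,0,0,0,0.77],[0,0,2,0,0.77],[0,0,2,0,0.77],[0,0,2,0,0.77],[0,0,1.5,0,0.77],[0,0,1,0,0.77],[0,0,0,0,0.77],[0,0,0,0,0.77],[0,0,0,0,0.77]]'; python3 rk.py -112,-124 -89,-69 -45,36
```

```text
time: 11.25
ee_pos: [0.4729, -0.0927, 0.0489]
eef_rot: [0.856, 0.517, 0.011, 0.006]
ft_force: [-0.2, -0.1, 0.4]
width: 0.02
t 11.25 rack mm [-101.6 -115. ] tip z 26.9 rack yaw deg 68.9 F [-0.2 -0.1  0.4]
to (-112.0, -124.0) tool cm [-1.21 -0.65]
to (-89.0, -69.0) tool cm [ 4.75 -0.48]
to (-45.0, 36.0) tool cm [16.13 -0.15]
```

```bash
python3 -m jog '[[-0.5,-0.5,0,0.02,0.77],[0,0,0.9,0,0.77],[0,0,0.6,0,0.77],[0,0,0,0,0.77],[0,0,0,0,0.77],[0,0,0,0,0.77],[0,0,0,0,0.77],[0,0,0,0,0.77],[0,0,0,0,0.77],[0,0,0,0,0.77]]'; python3 rk.py -89,-69 -45,36
```

```text
time: 12.25
ee_pos: [0.4671, -0.0957, 0.0343]
eef_rot: [0.862, 0.507, 0.012, 0.007]
ft_force: [0.9, 0.7, 0.2]
width: 0.0198
t 12.25 rack mm [-107.  -118.6] tip z 12.3 rack yaw deg 67.6 F [0.9 0.7 0.2]
to (-89.0, -69.0) tool cm [ 5.28 -0.23]
to (-45.0, 36.0) tool cm [16.66 -0.15]
```

```bash
python3 -m jog '[[0,-0.2,0.4,0,0.77],[0.6,0,0,0,0.77],[0.6,0,0,0,0.77],[0.8,0,0,0,0.77],[0.8,0,0,0,0.77],[0.8,0,0,0,0.77],[0.8,0,0,0,0.77],[0.8,0,0,0,0.77],[0.8,0,0,0,0.77],[0.4,0,0,0,0.77]]'; python3 rk.py -45,36
python3 - <<'E'
from h import *
for n in('top','scene'): snap(n,n+'4.png')
a=cv2.imread('pics/top4.png')[190:330,210:410];b=cv2.imread('pics/scene4.png')[130:330,220:420]
cv2.imwrite('pics/m4.png',np.hstack([cv2.resize(a,(428,300)),cv2.resize(b,(370,370))[:300]]))
E
```

```text
time: 13.25
ee_pos: [0.4992, -0.033, 0.0308]
eef_rot: [0.862, 0.507, 0.012, 0.007]
ft_force: [-1.4, -0.3, -0.9]
width: 0.0202
t 13.25 rack mm [-82.4 -52.7] tip z 8.8 rack yaw deg 67.7 F [-1.4 -0.3 -0.9]
to (-45.0, 36.0) tool cm [9.62 0.09]
```

View pics/m4.png

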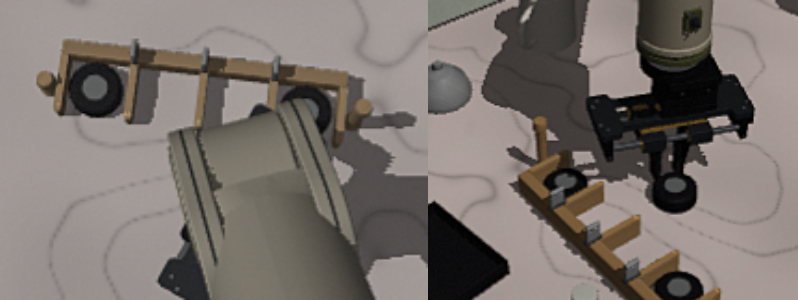

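The puck sits squarely in front of both fingertips (m4 678,184). Nothing else has moved. I'll continue the push.

```bash
python3 - <<'E'
from h import *
import rk
p=unproj(load('scene4.png'),(355.1,229.5),.022)[0][:2]; rk.now(); c,s=np.cos(rk.q[2]),np.sin(rk.q[2]); d=p-rk.q[:2]; print('puck rack',(np.array([[c,s],[-s,c]])@d*1e3).round(1))
E
python3 -m jog '[[0.8,0,0,0,0.77],[0.8,0,0,0,0.77],[0.8,0.05,0,0,0.77],[0.8,0.05,0,0,0.77],[0.8,0,0,0,0.77],[0.8,0,0,0,0.77],[0.5,0,0,0,0.77],[0,0,0,0,0.77],[0,0,0,0,0.77],[0,0,0,0,0.77]]'; python3 rk.py -45,36
```

```text
t 13.35 rack mm [-82.5 -52.9] tip z 8.7 rack yaw deg 67.7 F [-0.3  0.2  0.8]
puck rack [-72.9 -17. ]
time: 14.35
ee_pos: [0.5279, 0.0164, 0.0313]
eef_rot: [0.862, 0.507, 0.012, 0.007]
ft_force: [-0.6, -0.5, -0.2]
width: 0.0199
t 14.35 rack mm [-59.7  -0.3] tip z 9.3 rack yaw deg 67.7 F [-0.6 -0.5 -0.2]
to (-45.0, 36.0) tool cm [ 3.91 -0.02]
```

```bash
python3 -m jog '[[0.35,0,0,0,0.77],[0,0,0,0,0.77],[-1.5,0,0,0,0.77],[-2,0,0,0,0.77],[-2,0,-2,0,0.77],[0,0,-2,0.15,0.77],[0,0,-2,0.15,0.77],[0,0,0,0.15,0.77],[0,0,0,0.15,0.77],[0,0,0,0.15,0.77]]'; python3 -m jog '[[0,0,0,0.15,0.77],[0,0,0,0.15,0.77],[0,0,0,0.13,0.77],[0,-1,0,0,0.77],[-2,-2,0,0,0.77],[-2,0,0,0,0.77],[0,0,0,0,0.77],[0,0,0,0,0.77],[0,0,0,0,0.77],[0,0,0,0,0.77]]';  python3 rk.py -45,36 -120,36
python3 - <<'E'
from h import *
for n in('top','scene'): snap(n,n+'5.png')
a=cv2.imread('pics/top5.png')[190:330,210:410];b=cv2.imread('pics/scene5.png')[130:330,220:420]
cv2.imwrite('pics/m5.png',np.hstack([cv2.resize(a,(400,280)),cv2.resize(b,(400,400))[:280]]))
E
```

```text
time: 15.35
ee_pos: [0.4952, -0.0392, 0.0921]
eef_rot: [0.988, 0.154, 0.012, 0.003]
ft_force: [0.0, -0.5, -0.1]
width: 0.0202
time: 16.35
ee_pos: [0.4562, -0.0084, 0.0911]
eef_rot: [0.998, -0.058, 0.013, 0.002]
ft_force: [-0.3, -0.1, -0.5]
width: 0.0201
t 16.35 rack mm [-128.   -33.3] tip z 69.1 rack yaw deg 0.1 F [-0.3 -0.1 -0.5]
to (-45.0, 36.0) tool cm [ 8.31 -6.92]
to (-120.0, 36.0) tool cm [ 0.81 -6.93]
```

View pics/m5.png

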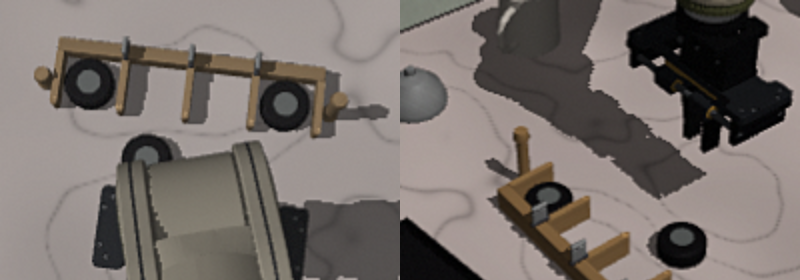

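The puck now stands in front of bay 3 (m5 top 148,155; scene 682,237). I'll measure it precisely.

```bash
cat > pk.py <<'E'
from h import *
import rk
def label(f,uv,w=9):
    g=cv2.imread('pics/'+f).astype(float).mean(2);u,v=map(round,uv);h=g[v-w:v+w+1,u-w:u+w+1]
    m=(h>55).astype(np.uint8); n,L,st,ce=cv2.connectedComponentsWithStats(m,connectivity=4)
    k=L[w,w]; return (ce[k]+[u-w,v-w]),st[k,4]
def rack(f,uv):
    p,a=label(f,uv); d=unproj(load(f),p,.022)[0][:2]-rk.q[:2];c,s=np.cos(rk.q[2]),np.sin(rk.q[2]);return p.round(1),a,(np.array([[c,s],[-s,c]])@d*1e3).round(1)
E
python3 - <<'E'
from pk import *
print(rack('scene5.png',(361,248)),rack('scene0.png',(346,214)),rack('scene0.png',(294,228)),rack('scene0.png',(355,285)))
E
```

```text
(array([360.5, 248.1]), np.int32(78), array([-44.7,  35.5])) (array([346., 214.]), np.int32(62), array([-89.4, -70. ])) (array([292.1, 230. ]), np.int32(110), array([  41. , -103.9])) (array([355.2, 284.9]), np.int32(89), array([ 32.1, 109.8]))
```

```bash
python3 -m jog '[[0,-1.7,0,0,0.77],[0,-1.7,0,0,0.77],[0,-1.7,0,0,0.77],[0.5,-1.4,0,0,0.77],[0,0,0,0,0.77],[0,0,1.5,0,0.77],[0,0,1.5,0,0.77],[0,0,1,0,0.77],[0,0,0,0,0.77],[0,0,0,0,0.77]]';  python3 rk.py -112,35.5
```

```text
time: 17.45
ee_pos: [0.4716, 0.0538, 0.0496]
eef_rot: [0.998, -0.059, 0.013, 0.001]
ft_force: [0.4, -1.6, 0.6]
width: 0.0201
t 17.45 rack mm [-120.    30.3] tip z 27.6 rack yaw deg -0.1 F [ 0.4 -1.6  0.6]
to (-112.0, 35.5) tool cm [ 0.8  -0.52]
```

```bash
python3 -m jog '[[0,-0.5,0,0,0.77],[0,0,0.9,0,0.77],[0,0,0.8,0,0.77],[0,0,0,0,0.77],[0,0,0,0,0.77],[0,0,0,0,0.77],[0,0,0,0,0.77],[0,0,0,0,0.77],[0,0,0,0,0.77],[0,0,0,0,0.77]]';  python3 rk.py -80,35.5 -3.7,36
```

```text
time: 18.45
ee_pos: [0.4738, 0.0588, 0.0329]
eef_rot: [0.998, -0.06, 0.014, 0.001]
ft_force: [-0.0, -0.6, 0.7]
width: 0.0203
t 18.45 rack mm [-118.3   35.5] tip z 10.9 rack yaw deg -0.1 F [-0.  -0.6  0.7]
to (-80.0, 35.5) tool cm [ 3.83 -0.  ]
to (-3.7, 36.0) tool cm [11.46 -0.07]
```

```bash
python3 -m jog '[[0.9,0,0.2,0,0.77],[0.9,0,0,0,0.77],[0.9,0,0,0,0.77],[0.8,0,0,0,0.77],[0.8,0,0,0,0.77],[0.8,0,0,0,0.77],[0.8,0,0,0,0.77],[0.8,0,0,0,0.77],[0.5,0,0,0,0.77],[0,0,0,0,0.77]]';  python3 rk.py -3.7,36;python3 - <<'E'
from h import *
for n in('top','scene'): snap(n,n+'6.png')
a=cv2.imread('pics/top6.png')[190:330,210:410];b=cv2.imread('pics/scene6.png')[180:320,260:400]
cv2.imwrite('pics/m6.png',np.hstack([cv2.resize(a,(400,280)),cv2.resize(b,(400,400))[:280]]))
E
```

```text
time: 19.45
ee_pos: [0.5526, 0.049, 0.0325]
eef_rot: [0.998, -0.06, 0.014, 0.001]
ft_force: [-0.1, -0.4, -0.0]
width: 0.0202
t 19.45 rack mm [-39.  35.] tip z 10.5 rack yaw deg -0.2 F [-0.1 -0.4 -0. ]
to (-3.7, 36.0) tool cm [ 3.53 -0.11]
```

View pics/m6.png

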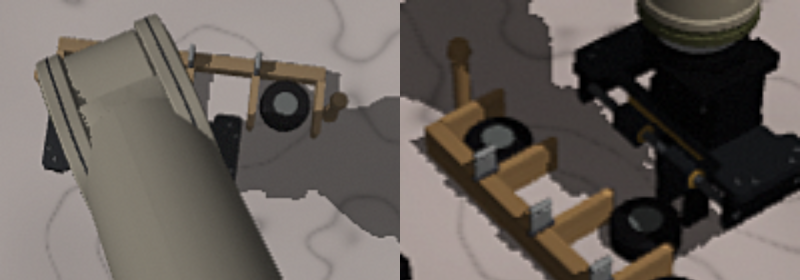

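The puck (m6 645,222) is entering bay 3, centred between the dividers. I'll push home slowly.

```bash
python3 -m jog '[[0.6,-0.1,0,0,0.77],[0.6,0,0,0,0.77],[0.5,0,0,0,0.77],[0.5,0,0,0,0.77],[0.4,0,0,0,0.77],[0.2,0,0,0,0.77],[0,0,0,0,0.77],[0,0,0,0,0.77],[0,0,0,0,0.77],[0,0,0,0,0.77]]';  python3 rk.py -3.7,36
```

```text
time: 20.55
ee_pos: [0.5815, 0.0467, 0.0333]
eef_rot: [0.998, -0.06, 0.013, 0.001]
ft_force: [0.6, 0.4, 0.6]
width: 0.02
t 20.55 rack mm [-9.9 36.1] tip z 11.3 rack yaw deg -0.1 F [0.6 0.4 0.6]
to (-3.7, 36.0) tool cm [0.62 0.01]
```

```bash
python3 -m jog '[[0.3,0,0.1,0,0.77],[0.3,0,0,0,0.77],[0,0,0,0,0.77],[0,0,0,0,0.77],[0,0,0,0,0.77],[0,0,0,0,0.77],[0,0,0,0,0.77],[0,0,0,0,0.77],[0,0,0,0,0.77],[0.2,0,0,0,0.77]]';  python3 rk.py -3.7,36
```

```text
time: 21.55
ee_pos: [0.5896, 0.0458, 0.0324]
eef_rot: [0.998, -0.06, 0.013, 0.002]
ft_force: [-2.6, -0.0, 0.1]
width: 0.02
t 21.55 rack mm [-1.8 36.1] tip z 10.4 rack yaw deg -0.1 F [-2.6 -0.   0.1]
to (-3.7, 36.0) tool cm [-0.19  0.01]
```

```bash
python3 -m jog '[[0,0,0,0,0.77],[0,0,0,0,0.77],[0,0,0,0,0.77],[0,0,0,0,0.77],[0,0,0,0,0.77],[0,0,0,0,0.77],[0.3,0,0,0,0.77],[0.3,0,0,0,0.77],[0.3,0,0,0,0.77],[0.3,0,0,0,0.77]]';  python3 rk.py -3.7,36
```

```text
time: 22.55
ee_pos: [0.5908, 0.046, 0.0309]
eef_rot: [0.998, -0.058, 0.001, 0.004]
ft_force: [-16.1, -0.4, 12.5]
width: 0.0199
t 22.55 rack mm [-0.7 36.4] tip z 8.9 rack yaw deg -0.0 F [-16.1  -0.4  12.5]
to (-3.7, 36.0) tool cm [-0.3   0.04]
```

The puck is against the rail: 16 N and no further travel. I'll back straight off, then lift.

```bash
python3 -m jog '[[-0.5,0,0,0,0.77],[-1,0,0,0,0.77],[-2,0,0,0,0.77],[-3,0,0,0,0.77],[-3,0,-2,0,0.77],[-3,0,-3,0,0.77],[-2,0,-4,0,0.77],[0,3,-4,0,0.77],[0,4,-4,0,0.77],[0,4,-2,0,0.77]]'; python3 -m jog '[[0,4,-2,0,0.77],[0,4,0,0,0.77],[0,4,0,0,0.77],[0,4,0,0,0.77],[0,4,0,0,0.77],[0,4,0,0,0.77],[0,2,0,0,0.77],[0,0,0,0,0.77],[0,0,0,0,0.77],[0,0,0,0,0.77]]'; python3 rk.py
python3 - <<'E'
from pk import *
for n in('top','scene'): snap(n,n+'7.png')
a=cv2.imread('pics/top7.png');b=cv2.imread('pics/scene7.png')[180:320,255:390]
cv2.imwrite('pics/m7.png',np.hstack([cv2.resize(a[190:320,215:395],(432,312),interpolation=cv2.INTER_CUBIC),cv2.resize(b,(301,312),interpolation=cv2.INTER_CUBIC)]))
a0=cv2.imread('pics/top0.png')
E
```

```text
time: 23.55
ee_pos: [0.4247, -0.0387, 0.22]
eef_rot: [0.999, -0.054, 0.002, 0.004]
ft_force: [1.1, -0.8, -0.3]
width: 0.0198
time: 24.55
ee_pos: [0.3922, -0.3118, 0.2498]
eef_rot: [0.998, -0.058, 0.011, 0.011]
ft_force: [0.6, 0.4, 0.3]
width: 0.0204
t 24.55 rack mm [-156.2 -342.1] tip z 227.8 rack yaw deg 0.1 F [0.6 0.4 0.3]
```

View pics/m7.png

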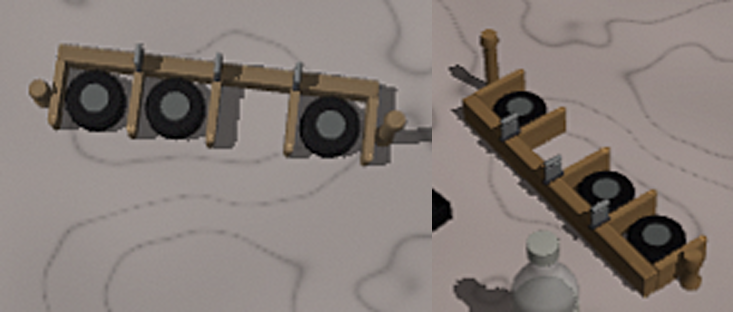

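The loose puck is in the third bay, level with its neighbours (m7 top 175,108). All tabs are upright and the hand is away. Now a numeric check.

Run:
```python
from pk import *
for u in((254,230),(288,235),(352,242)): print(rack('top7.png',u))
print('before',rack('top0.png',(254,230)),rack('top0.png',(352,242)))
a,b=[cv2.imread(f'pics/top{i}.png').astype(int).mean(2) for i in(0,7)]
for n,(x0,y0,x1,y1) in dict(reader=(112,275,175,355),stapler=(105,195,185,255),sanit=(230,130,305,185),tray=(320,135,400,190),bell=(445,222,500,272)).items(): print(n,np.abs(a-b)[y0:y1,x0:x1].mean().round(2))
```

```text
(array([253.8, 230.3]), np.int32(111), array([ 30.9, 110.4]))
(array([287.4, 233.6]), np.int32(114), array([32.5, 36.1]))
(array([352.4, 241.4]), np.int32(114), array([  32.2, -107.3]))
before (array([253.8, 230.3]), np.int32(111), array([ 30.9, 110.4])) (array([352.4, 241.4]), np.int32(114), array([  32.2, -107.3]))
reader 3.23
stapler 3.64
sanit 3.71
tray 3.35
bell 3.68
```

```bash
python3 -c "
from bench import r;print(r.close_job())"
```

```text
the job is handed in; nothing more can be done
None
```

The job is done and handed in at about 25 s of the 61 s allowed.

**What I did:** The tall post is at the rack's right end, so I counted bays from there. I ran the closed fingertip along the rail over the right tab, then the middle tab. It stopped behind the third bay (rack y about 35 mm) and I lifted it off before it reached the left tab. I then pushed the puck with two fingertips, first sideways to the mouth of the bay and then straight in. I stopped when it stood against the rail, at about 16 N with no further travel, then backed straight off and moved the hand away.

**Last checks:**
- **Puck:** it measures x = 32.5, y = 36.1 mm in the rack's frame, against a target of 32 and 36.
- **Neighbouring pucks:** both labels are at the same pixels as before.
- **Tabs:** all three are upright.
- **Bystanders:** the card reader, stapler, sanitiser, coin tray and bell show only picture noise between the before and after images. I didn't compare the mug this way.

**Not confirmed or slightly off:**
- I never photographed a tab while it was bent. That both were bent follows from the fingertip's path about 46 mm above the counter, and the wrist force stayed near its noise level.
- At the final push the hand read about 3 mm deeper than my rack estimate predicted, and there was about 12 N of upward force. The camera position of the puck still agreed with fully home.

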